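# Pour the closure beads into the bindery jar

## Task

Lift the wooden lid off the white jar and lay it flat, knob up, in the low square wooden tray. Then pick up the metal cup, pour all six beads from it into the jar, and stand the empty cup upright on the table again. Leave the jar standing where it is and do not disturb the spool or the booklets.

Things in the scene. Friction and masses are not known exactly. Their poses are not given: they have to be found in the camera images.
- jar: White ceramic jar, loose and heavy: outside diameter 124 mm (112 mm at the foot), 80 mm high without its lid, wall 5 mm, floor 6 mm thick, mouth 114 mm wide. Origin: centre of its underside; z up.
- jar_rim (a point): Centre of the jar's mouth, 80 mm above its underside.
- lid: Loose round wooden lid lying on the jar. From below: a plug 100 mm in diameter and 8 mm thick that hangs inside the mouth, a disc 124 mm in diameter and 10 mm thick that rests on the rim, and a round knob, 26 to 30 mm in diameter and 32 mm tall. Origin: centre of the plug's underside (72 mm above the jar's underside while closed); z up through the knob.
- lid_knob (a point): Point on the knob's axis, 40 mm above the lid's origin (22 mm above the disc's top, 10 mm below the knob's top).
- tray: Low square open wooden tray, fixed: 150 x 150 mm outside, 16 mm high, walls 6 mm thick, floor about 6 mm thick. Origin: centre of its underside; x and y along its sides, z up.
- cup: Plain aluminium cup without handle, loose, about 140 g, holding the six beads: straight round wall of 64 mm outside diameter, 95 mm high, wall 3 mm, floor 4 mm; the beads fill less than its lower half. Origin: centre of its underside; z up through the mouth.
- cup_rim (a point): Centre of the cup's mouth, 95 mm above its underside.
- booklets: Bystander: small stack of white stitched booklets, 148 x 105 x 17 mm. Origin: centre of its underside.
- spool: Bystander: standing thread spool with wooden flanges, diameter 52 mm, 60 mm high. Origin: centre of its underside.
- bead0: Smooth glazed terracotta bead 1 of 6, a ball 22 mm in diameter, 13 g; it starts in the cup. Origin: its centre.
- bead1: Smooth glazed terracotta bead 2 of 6, a ball 22 mm in diameter, 13 g; it starts in the cup. Origin: its centre.
- bead2: Smooth glazed terracotta bead 3 of 6, a ball 22 mm in diameter, 13 g; it starts in the cup. Origin: its centre.
- bead3: Smooth glazed terracotta bead 4 of 6, a ball 22 mm in diameter, 13 g; it starts in the cup. Origin: its centre.
- bead4: Smooth glazed terracotta bead 5 of 6, a ball 22 mm in diameter, 13 g; it starts in the cup. Origin: its centre.
- bead5: Smooth glazed terracotta bead 6 of 6, a ball 22 mm in diameter, 13 g; it starts in the cup. Origin: its centre.
Not all that is in view belongs to the job. Leave any purple look-alike of the lid alone. Of the things shaped like the jar, the white one is meant.

How it is judged:
On the way, in this order (a step that is already met when the one before it is completed fails the run):
1. the lid lies flat in the tray, knob up, let go (horizontal distance between lid and tray below 0.025 m and z of lid in the frame of tray below 0.012 m and angle between lid's own z axis and vertical below 0.08 rad and contact force between the fingers and lid below 0.3 N), for 0.2 s.
2. the lifted cup is tipped (more than 45 degrees) with its mouth above the jar (angle between cup's own z axis and vertical above 0.8 rad and z of cup_rim in the frame of jar_rim above 0 m and horizontal distance between cup_rim and jar_rim below 0.1 m).
3. all six beads are in the jar (horizontal distance between each of bead0, bead1, bead2, bead3, bead4, bead5 and jar below 0.06 m and z of bead0 in the frame of jar between 0 and 0.075 m and z of bead1 in the frame of jar between 0 and 0.075 m and z of bead2 in the frame of jar between 0 and 0.075 m and z of bead3 in the frame of jar between 0 and 0.075 m and z of bead4 in the frame of jar between 0 and 0.075 m and z of bead5 in the frame of jar between 0 and 0.075 m), for 0.2 s.
At the end, for the whole second after the job is handed in: All six beads are inside the jar, below its rim; the jar stands upright on the table (within 4.5 degrees); the lid lies flat on the tray's floor, knob up (within 25 mm of the tray's centre and 4.5 degrees of flat); the cup stands upright on the table (within 4.5 degrees), at rest (all of step 3 and horizontal distance between lid and tray below 0.025 m and z of lid in the frame of tray below 0.012 m and angle between each of lid, cup, jar's own z axis and vertical below 0.08 rad and height (world z) of cup between -0.005 and 0.005 m and linear speed of each of cup, lid below 0.02 m/s and height (world z) of jar below 0.005 m); the robot touches nothing.
It fails at once if the jar is shifted by more than 40 mm (distance of jar from where it was at the start of the episode above 0.04 m).
It fails at once if the spool or the booklets are shifted by more than 30 mm (distance of any of spool, booklets from where it was at the start of the episode above 0.03 m).
It also fails if it takes over 70 s, if anything falls off the work surface, if the arm or the gripper's body presses on something with over 40 N, if the wrist force passes 120 N, or if a joint passes its speed limit or range.

## Robot

A 6-joint arm with a two-finger parallel gripper is mounted at the origin on the work surface. World frame = base frame: x ahead of the robot, y to its left, z up, the work surface at z = 0. Lengths are in m, angles in rad, forces in N, time in s.
With the tool pointing down it reaches from about 0.375 to 0.9 m from the base axis. Payload 3.1 kg.
Tool frame: the origin (TCP) lies midway between the tips of the shut fingers; the grasp point (between the pads) lies 19 mm behind it; z points along the fingers, y is the line along which they close (so a half turn about z gives the same grasp; the last joint's range is limited). The gripper opens to 87 mm and grips with 3 to 60 N. Pads are 19 mm wide; open, the fingers measure 117 mm over their backs; the gripper's body (75 mm by 190 mm) begins 51 mm behind the grasp point.
Start: joints at [1.014, 0.527, 1.433, -0, 1.181, -0.178], TCP at [0.231, 0.581, 0.223] pointing down, gripper open.
Joint ranges: [-3.08, 3.08], [-0.75, 2.2], [0.22, 2.44], [-1.43, 4.57], [0, 2.65], [-2.85, 2.85]. Speed limits (rad/s): [2.79, 2.79, 3.14, 3.14, 3.14, 3.14].

## Interface

Orientations are given as a unit quaternion [x, y, z, w].
In Python, from rig import robot gives the robot as it stands. The module is installed in compiled form; this text tells all that it offers.
- The arm moves only by the tool play_rows, never from a script. Its arguments are lists of equal length, an entry for each row: "gripper": the closure, from -1 (fully open) to 1 (shut); "delta_pos": the shift along the tool's x, y, z in cm, a list of three; "turn": the turn, a rotation vector about the tool's x, y, z in rad, a list of three. A call has 1 to 12 rows; each row is the pose to reach, as a shift and turn from the pose commanded when the call began, along the tool's axes at that moment; what a row does not reach only later rows make up. A row lasts 1/8 s, in which the tool goes at most 62.5 mm and 10.7 degrees, less where a joint would pass 70% of its speed; a pose out of reach is approached as far as the arm can. A call with a gripper value outside its range is refused whole. The fingers move at their own pace and stop on an object; "squeeze" is the grip in N (left out, the last holds). Time passes only in rows, so rows that repeat a pose let the fingers close. It gives the time, the measured TCP pose, the force, the opening and the grip force at its end, in the units of the state.
- robot.get_obs(): the state, without advancing time (a new reading comes with each control period).
- robot.camera(name): name is "scene" or "top" or "wrist"; returns a dict with "color" (384x512x3 uint8, red, green, blue), "vfov" (degrees; the focal length in pixels is half the picture's height over the tangent of half this angle, whatever the lens; pixels are square), "cx", "cy" (the principal point, pixels), "k1" (the pictures are not rectified: a ray, as slopes to the right and down, at radius r is drawn at 1 + k1 r^2 times it, then the intrinsics apply), "R" (3x3) and "t" (3): a world point X has camera coordinates R X + t. Camera axes: x right, y down, z forward; pixel columns grow to the right and rows downward; lengths in m; the calibration is good to about 2 mm. A picture is of the moment at which its call begins. There is no depth.
- robot.hand_in(): hands the job in; it is judged then, once.
The state is a dict: "time": time; "q": joint angles; "joint_velocities": joint speeds; "joint_torque": joint torques, N m; "position": TCP position; "tool_rot": TCP orientation; "ft_force": force on the tool from outside, world axes, zero at the start; "moment": the same for the moment, N m; "grip_width": finger opening in m; "grip_force": force on a finger pad.
Only numpy, scipy, OpenCV 4.12 (cv2) and the standard library are available. Lean on these libraries where they do the work, as an engineer would, in place of code of your own. Each camera call takes 0.05 s, during which the arm holds its last target. There are 200 camera calls.

## Working session

There is one attempt and no reset: what is moved stays moved. The work goes in short steps, Python scripts to look and compute and a tool call to move; the robot and the scene stay as the last step left them, time stands still between calls to the robot, and variables do not carry over. Pictures are saved under pics/ and viewed, at most 12 in all, crops included, and the job is handed in when it is done.

Besides the shell and the picture viewer there is one more tool, called after "Request:" by a JSON object that holds its "op" and its "data". play_rows: Moves the arm, as the interface text tells. Its arguments: {"type":"object","properties":{"gripper":{"type":"array","items":{"type":"number"}},"delta_pos":{"type":"array","items":{"type":"array","items":{"type":"number"}}},"turn":{"type":"array","items":{"type":"array","items":{"type":"number"}}},"squeeze":{"type":"number"}},"required":["gripper","delta_pos","turn"]}

```bash
mkdir -p pics
cat > h.py <<'E'
import numpy as np, cv2
from rig import robot
def snap(n,f):
    c=robot.camera(n); cv2.imwrite('pics/%s.png'%f,c['color'][:,:,::-1]); np.save('pics/%s.npy'%f,{k:v for k,v in c.items()},allow_pickle=True); return c
def load(f): return np.load('pics/%s.npy'%f,allow_pickle=True).item()
def K(c):
    f=c['color'].shape[0]/2/np.tan(np.radians(c['vfov'])/2); return np.array([[f,0,c['cx']],[0,f,c['cy']],[0,0,1]])
def proj(c,P):
    return cv2.projectPoints(np.atleast_2d(np.array(P,float)),cv2.Rodrigues(np.array(c['R']))[0],np.array(c['t'],float),K(c),np.array([c['k1'],0,0,0.]))[0][:,0]
def ray(c,uv):
    p=cv2.undistortPoints(np.array([[uv]],float),K(c),np.array([c['k1'],0,0,0.]))[0,0]
    R=np.array(c['R']); return -R.T@np.array(c['t']), R.T@np.array([p[0],p[1],1])
def atz(c,uv,z):
    o,d=ray(c,uv); return o+d*(z-o[2])/d[2]
E
python3 - <<'E'
from h import *
a=snap('scene','s0');b=snap('top','t0')
for c in(a,b): print(c['vfov'],c['cx'],c['cy'],c['k1'],-np.array(c['R']).T@c['t'])
cv2.imwrite('pics/t0b.png',cv2.resize(b['color'][:,:,::-1],(800,600)))
cv2.imwrite('pics/s0b.png',cv2.resize(a['color'][:,:,::-1],(800,600)))
print(robot.get_obs())
E
```

```text
55.40226040619186 252.98328003857853 190.8102176141833 0.0062272450760025985 [0.84051437 0.55346507 0.75990519]
50.44186374848628 255.2399455461571 191.63949062438115 -0.09005290512962381 [0.46198771 0.06761292 1.10207852]
{'time': 0.1, 'q': array([ 1.01445343e+00,  5.28383601e-01,  1.43376581e+00, -1.96263498e-05,
        1.18138949e+00, -1.78480347e-01]), 'joint_velocities': array([ 0.00156875, -0.00159458, -0.00449009, -0.00010972, -0.000259  ,
       -0.00074607]), 'joint_torque': array([ 2.07701228e-04, -4.40988994e+01, -1.77151287e+01,  6.35128794e-02,
        5.34421694e-02, -4.77285948e-05]), 'position': array([0.23020007, 0.58035924, 0.22166575]), 'tool_rot': array([ 1.87805536e-01,  9.82205749e-01, -9.11434962e-04, -3.41076875e-04]), 'ft_force': array([ 0.7327217 , -0.01348548, -0.28402251]), 'moment': array([0.00438295, 0.05054296, 0.0117101 ]), 'grip_force': 0.0, 'grip_width': 0.08701863315126245}
```

View pics/t0b.png

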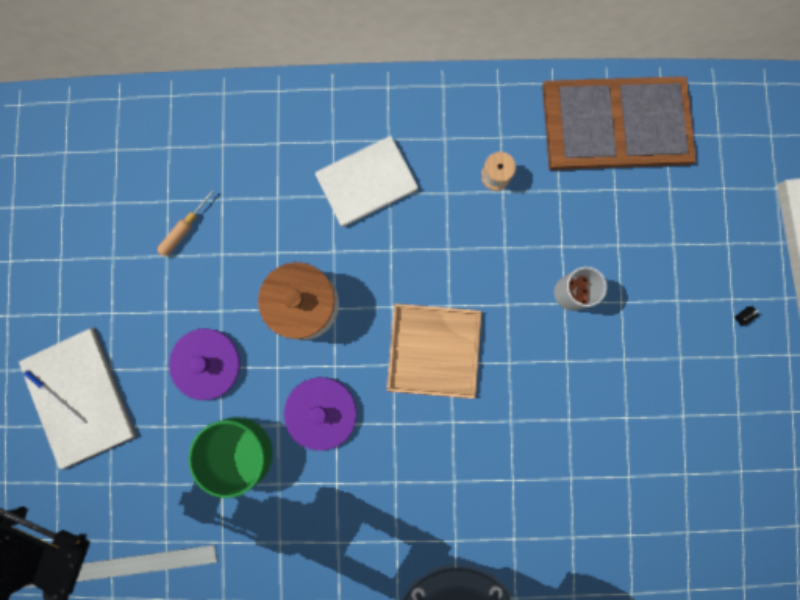

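View pics/s0b.png

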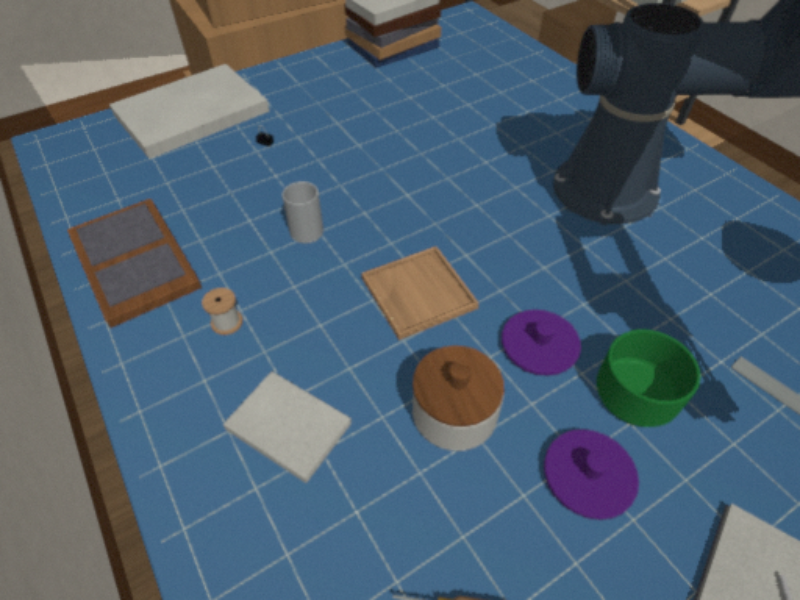

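Top view (800×600): the wooden-lidded white jar is at (297,301) with its knob at (293,297). Possible confusions are the purple lids at (205,364) and (320,414), and the green jar at (230,458). I choose (297,301). The tray is at (435,351), the cup at (582,289), the spool at (498,172) and the booklets at (367,181).

```bash
cat > m.py <<'E'
from h import *
b=load('t0');a=load('s0');s=1.5625
g=lambda c,u,v,z:atz(c,((u+.5)/s-.5,(v+.5)/s-.5),z)
print('lid top',g(b,297.5,301,.09),'knobtop',g(b,292,296,.122))
print('lid scene',g(a,459,387,.09),'knob',g(a,458,364,.122))
cs=[g(b,*p,.016) for p in[(395,305),(482,311),(474,398),(388,390)]];print(np.array(cs),np.mean(cs,0),[np.linalg.norm(cs[i]-cs[i-1]) for i in range(4)])
print('cup',g(b,587.5,286.5,.095),'scene',g(a,301,193,.095),g(a,306,231,0))
L=np.array([.5*(g(b,297.5,301,.09)+g(a,459,387,.09))])[0];T=np.mean(cs,0);C=.5*(g(b,587.5,286.5,.095)+g(a,301,193,.095))
th=np.linspace(0,2*np.pi,200)
circ=lambda c,r,z:np.c_[c[0]+r*np.cos(th),c[1]+r*np.sin(th),0*th+z]
out=[]
for c,(rects) in((b,[(150,150,80),(350,140,80)]),(a,[(250,210,80),(160,95,80)])):
    im=cv2.resize(c['color'][:,:,::-1].copy(),None,fx=5,fy=5,interpolation=cv2.INTER_CUBIC)
    for P in(circ(L,.062,.09),circ(L,.013,.122),circ(L,.056,0),circ(C,.032,.095),circ(C,.032,0)):
        for q in proj(c,P): cv2.circle(im,tuple(int(round((x+.5)*5)) for x in q),1,(0,255,0),-1)
    row=[im[5*y:5*y+300,5*x:5*x+400] for x,y,_ in rects]
    out.append(np.hstack(row))
cv2.imwrite('pics/m0.png',np.vstack(out))
E
python3 m.py
```

```text
lid top [0.55679549 0.24710068 0.09      ] knobtop [0.56178232 0.2500112  0.122     ]
lid scene [0.56133758 0.25895015 0.09      ] knob [0.5551956  0.24402813 0.122     ]
[[ 0.55340814  0.09249664  0.016     ]
 [ 0.54006967 -0.05595518  0.016     ]
 [ 0.39288225 -0.03816873  0.016     ]
 [ 0.40915124  0.10702109  0.016     ]] [0.47387783 0.02634845 0.016     ] [np.float64(0.14498625651369335), np.float64(0.14904984817302216), np.float64(0.14825820945472618), np.float64(0.14609848067266987)]
cup [ 0.57002332 -0.21694451  0.095     ] scene [ 0.56697299 -0.21103833  0.095     ] [ 0.56883967 -0.21461367  0.        ]
```

View pics/m0.png

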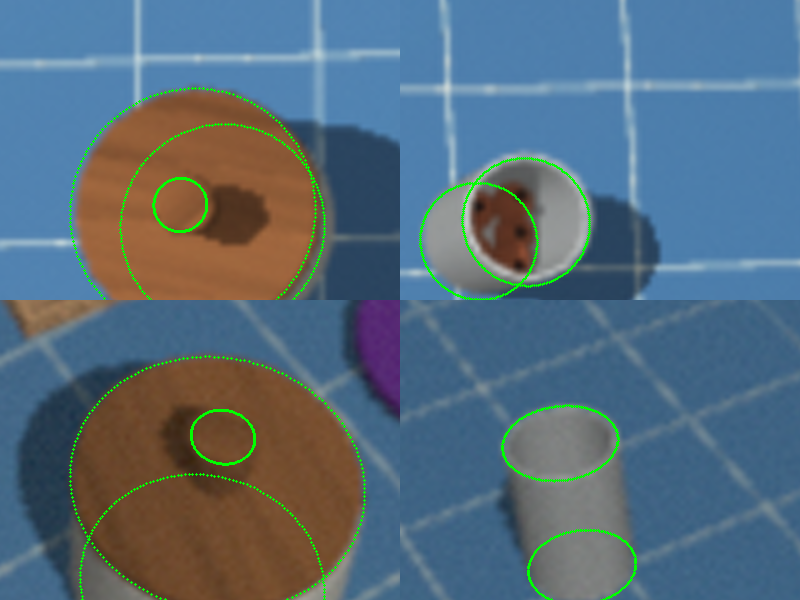

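Request:
{"op": "play_rows", "data": {"gripper": [-1,-1,-1,-1,-1,-1,-1,-1,-1,-1], "delta_pos": [[-4.7,-2.1,0],[-9.4,-4.1,0],[-14.2,-6.2,0],[-19,-8.3,0],[-23.7,-10.4,0],[-28.5,-12.5,0],[-33.2,-14.5,0],[-38,-16.6,0],[-42.7,-18.7,0],[-42.7,-18.7,0]], "turn": [[0,0,0],[0,0,0],[0,0,0],[0,0,0],[0,0,0],[0,0,0],[0,0,0],[0,0,0],[0,0,0],[0,0,0]]}}

```text
time: 1.35
position: [0.5612, 0.2466, 0.222]
tool_rot: [0.19, 0.982, -0.0, 0.001]
ft_force: [-0.4, 0.0, 0.4]
grip_width: 0.0871
grip_force: 0.0
```

```bash
cat > m2.py <<'E'
from h import *
from scipy.optimize import least_squares
b=load('t0');a=load('s0');s=1.5625
cv=lambda l:(np.array(l)+.5)/s-.5
ct=cv([(395,305),(482,311),(474,398),(388,390)]);cs=cv([(434,249),(362,274),(400,336),(477,300)])
def corners(p):
    x,y,t=p;R=np.array([[np.cos(t),-np.sin(t)],[np.sin(t),np.cos(t)]])
    return np.c_[(np.array([[.075,.075],[.075,-.075],[-.075,-.075],[-.075,.075]])@R.T)+[x,y],np.full(4,.016)]
rt=lambda p:(proj(b,corners(p))-ct).ravel(); rs=lambda p:(proj(a,corners(p))-cs).ravel()
for f in(rt,rs,lambda p:np.r_[rt(p),rs(p)]):
    r=least_squares(f,[.474,.026,-.1]);print(r.x,np.round(r.fun,1))
E
python3 m2.py
python3 - <<'E'
from h import *
o=robot.get_obs();print(o['position'],o['tool_rot'],o['q'])
w=snap('wrist','w1');print(w['vfov'],-np.array(w['R']).T@w['t'],w['R'])
im=cv2.resize(w['color'][:,:,::-1].copy(),None,fx=1.5,fy=1.5)
th=np.linspace(0,6.28,120);c=(.558,.249)
for r,z in((.062,.09),(.014,.122)):
    for q in proj(w,np.c_[c[0]+r*np.cos(th),c[1]+r*np.sin(th),0*th+z]): cv2.circle(im,tuple(int(x*1.5) for x in q),1,(0,255,0),-1)
cv2.imwrite('pics/w1b.png',im)
E
```

```text
[ 0.47391563  0.02635444 -0.10553282] [-0.2 -1.1  0.1 -0.2  0.8  0.5 -0.7  0.7]
[0.46684731 0.01950434 0.45320807] [  0.4  51.8  -2.7  11.9   2.5 -61.6  -0.1 -18.3]
[ 0.47053248  0.02451016 -0.01171051] [ -2.2   2.7  -1.8  -1.7   4.3  -0.8   2.6   4.8 -19.2  53.8  -2.1   0.
  19.4 -60.1   1.5  -2.9]
[0.56117838 0.24659072 0.22202988] [ 1.90286400e-01  9.81728449e-01 -1.98561704e-04  5.47452827e-04] [ 2.32337871e-01  5.11435746e-01  1.46519471e+00 -8.84364764e-04
  1.16412760e+00 -9.55201179e-01]
68.13561131697897 [0.49909918 0.27252501 0.38332684] [[ 3.73229831e-01  9.27738876e-01 -2.64521222e-04]
 [ 8.99006406e-01 -3.61600304e-01  2.47047976e-01]
 [ 2.29100361e-01 -9.24434807e-02 -9.69003213e-01]]
```

View pics/w1b.png

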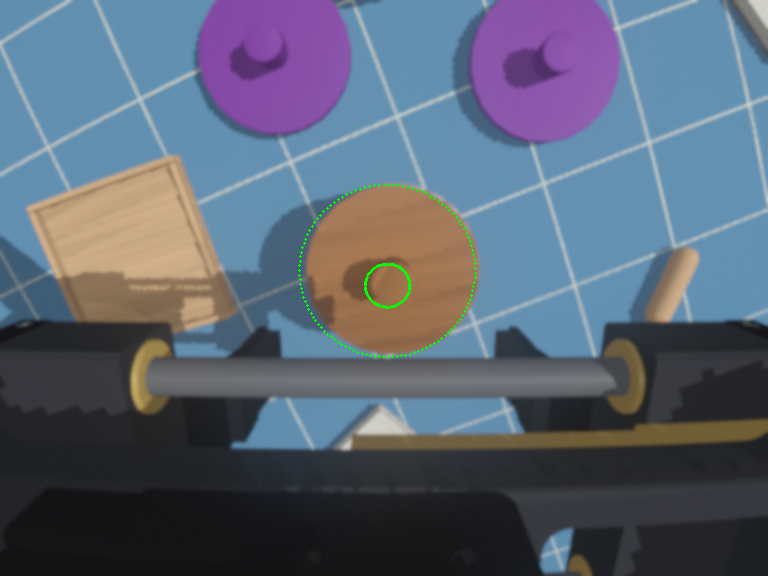

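The projected lid outline matches the wrist view to about 2 mm, at (387,271) in 1.5× pixels. The tray corners there are (28,209), (180,155) and (237,313). I'll refit the tray and go down onto the knob.

Request:
{"op": "play_rows", "data": {"gripper": [-1,-1,-1,-0.3,-0.3,-0.3], "delta_pos": [[0.4,0.3,2],[0.4,0.3,4.5],[0.4,0.3,7],[0.4,0.3,9.5],[0.4,0.3,11.5],[0.4,0.3,12.7]], "turn": [[0,0,0],[0,0,0],[0,0,0],[0,0,0],[0,0,0],[0,0,0]], "squeeze": 20}}

```text
time: 2.15
position: [0.5539, 0.2549, 0.0943]
tool_rot: [0.187, 0.982, -0.0, -0.001]
ft_force: [-0.0, 1.1, 0.1]
grip_width: 0.0649
grip_force: 0.0
```

Request:
{"op": "play_rows", "data": {"gripper": [1,1,1,1], "delta_pos": [[0,0,0],[0,0,0],[0,0,0],[0,0,0]], "turn": [[0,0,0],[0,0,0],[0,0,0],[0,0,0]]}}

```text
time: 2.65
position: [0.5562, 0.2539, 0.0964]
tool_rot: [0.188, 0.982, 0.0, 0.001]
ft_force: [-0.2, -1.2, 2.1]
grip_width: 0.028
grip_force: 19.9
```

```bash
sed -i 's/cs=cv(.*/cs=cv([(400,336),(362,274),(434,249),(477,300)]);w=load("w1");cw=(np.array([(28,209),(180,155),(237,313)])+.5)\/1.5-.5/; s/^for f in.*/rw=lambda p:(proj(w,corners(p)[[2,3,0]])-cw).ravel()\nfor f in(rt,rs,rw,lambda p:np.r_[rt(p),rs(p),rw(p)]):/' m2.py; python3 m2.py; python3 -c "
from h import *
o=robot.get_obs();print(o['position'],o['tool_rot'],o['q'],o['grip_width'],o['grip_force'],o['ft_force'])"
```

```text
[ 0.47391563  0.02635444 -0.10553282] [-0.2 -1.1  0.1 -0.2  0.8  0.5 -0.7  0.7]
[ 0.47454021  0.03102207 -0.07885983] [-0.1 -0.  -1.4  0.2  0.2 -2.1  1.3  1.3]
[ 0.47591896  0.03559705 -0.09686777] [ 1.  -1.1 -2.2 -1.2  1.4  2.5]
[ 0.47531936  0.03266553 -0.10021768] [-2.8 -1.4 -2.5 -0.8 -1.4 -0.1 -2.9  0.4 -0.9  0.4 -1.   0.1  1.  -1.5
  1.2  2.5 -0.8 -0.9 -4.2 -0.5 -0.8  3. ]
[0.55621125 0.25385381 0.09639318] [1.87783954e-01 9.82210167e-01 1.91767016e-04 5.80707760e-04] [ 2.45671320e-01  6.70366542e-01  1.57222761e+00 -1.80450692e-04
  8.97783575e-01 -9.47201588e-01] 0.02803641027389666 19.901149295801588 [-0.18004275 -1.20010886  2.14702677]
```

Request:
{"op": "play_rows", "data": {"gripper": [1,1,1,1,1,1,1,1,1,1,1,1], "delta_pos": [[0,0,-1.5],[0,0,-4],[0,0,-7],[-0.1,-4,-7],[-0.2,-8,-7],[-0.4,-12,-7],[-0.5,-16,-7],[-0.6,-20,-7],[-0.7,-23.6,-5],[-0.7,-23.6,-2],[-0.7,-23.6,0.6],[-0.7,-23.6,0.6]], "turn": [[0,0,0],[0,0,0],[0,0,0],[0,0,0],[0,0,0],[0,0,0],[0,0,0],[0,0,0],[0,0,0],[0,0,0],[0,0,0],[0,0,0]], "squeeze": 30}}

```text
time: 4.15
position: [0.4743, 0.0318, 0.0889]
tool_rot: [0.188, 0.982, -0.0, -0.002]
ft_force: [0.5, 0.9, -0.9]
grip_width: 0.0277
grip_force: 30.0
```

Run:
```python
from h import *
o=robot.get_obs();print(o['position'],o['tool_rot'],o['grip_width'],o['grip_force'],o['ft_force'])
p=o['position']
from m2 import corners
th=np.linspace(0,6.28,200);ims=[]
for n,f,(u,v) in(('wrist','w2',None),('scene','s2',(200,120))) if 0 else (('wrist','w2',(170,100)),('scene','s2',(200,130))):
    c=snap(n,f);k=4 if n=='scene' else 1.5
    im=cv2.resize(c['color'][:,:,::-1].copy(),None,fx=k,fy=k,interpolation=cv2.INTER_CUBIC)
    zl=p[2]-.0244
    P=[np.c_[p[0]+.062*np.cos(th),p[1]+.062*np.sin(th),0*th+zl+.018]]
    C=corners([.475,.032,-.1]);P.append(np.vstack([C[i]+(C[i-1]-C[i])*np.linspace(0,1,60)[:,None] for i in range(4)]))
    for Q in P:
        for q in proj(c,Q): cv2.circle(im,tuple(int((x+.5)*k) for x in q),1,(0,255,0),-1)
    if n=='scene': im=im[4*v:4*v+500,4*u:4*u+600]
    cv2.imwrite('pics/%sb.png'%f,im)
```

```text
[0.47428311 0.03183809 0.08891284] [ 1.88084940e-01  9.82151418e-01 -1.40762578e-05 -1.62704651e-03] 0.027687662818947738 29.985631815907254 [ 0.49424342  0.90977385 -0.94265376]
[ 0.47391563  0.02635444 -0.10553282] [-0.2 -1.1  0.1 -0.2  0.8  0.5 -0.7  0.7]
[ 0.47454021  0.03102207 -0.07885983] [-0.1 -0.  -1.4  0.2  0.2 -2.1  1.3  1.3]
[ 0.47591896  0.03559705 -0.09686777] [ 1.  -1.1 -2.2 -1.2  1.4  2.5]
[ 0.47531936  0.03266553 -0.10021768] [-2.8 -1.4 -2.5 -0.8 -1.4 -0.1 -2.9  0.4 -0.9  0.4 -1.   0.1  1.  -1.5
  1.2  2.5 -0.8 -0.9 -4.2 -0.5 -0.8  3. ]
```

View pics/w2b.png

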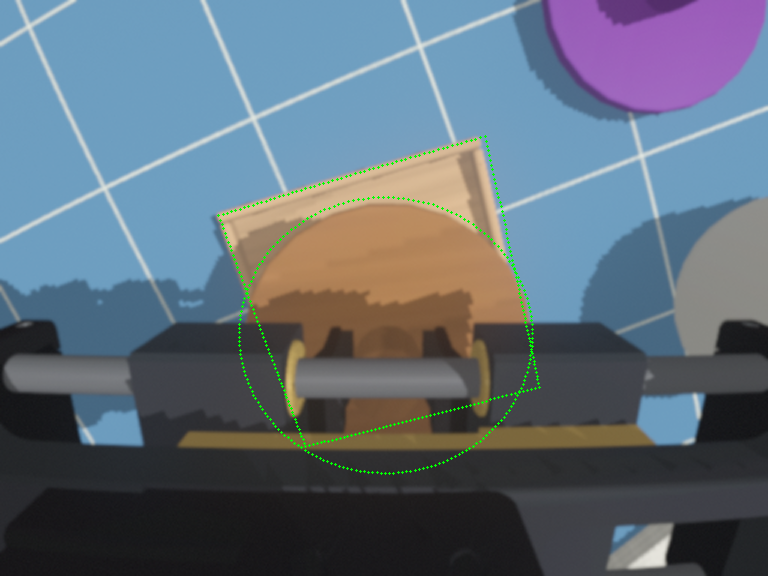

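View pics/s2b.png

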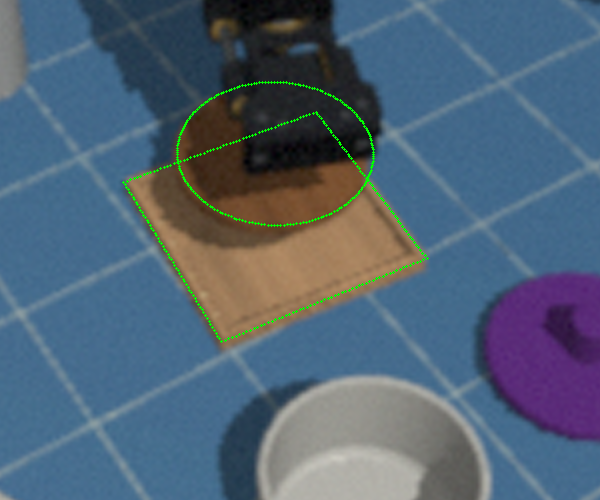

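The tray outline at (.475,.032) matches both views within about 2 mm. The lid hangs centred over it and level.

Request:
{"op": "play_rows", "data": {"gripper": [1,1,1,1,1,1], "delta_pos": [[0,0,1.5],[0,0,3],[0,0,4.2],[0,0,4.9],[0,0,5.3],[0,0,5.3]], "turn": [[0,0,0],[0,0,0],[0,0,0],[0,0,0],[0,0,0],[0,0,0]]}}

```text
time: 5.0
position: [0.4753, 0.0319, 0.0365]
tool_rot: [0.188, 0.982, -0.0, -0.0]
ft_force: [0.1, -0.3, -2.0]
grip_width: 0.0278
grip_force: 30.0
```

Request:
{"op": "play_rows", "data": {"gripper": [1,1,1,1], "delta_pos": [[0,0,0.3],[0,0,0.5],[0,0,0.5],[0,0,0.5]], "turn": [[0,0,0],[0,0,0],[0,0,0],[0,0,0]]}}

```text
time: 5.5
position: [0.4753, 0.0319, 0.0316]
tool_rot: [0.188, 0.982, 0.0, 0.0]
ft_force: [-0.1, 0.6, -1.4]
grip_width: 0.0278
grip_force: 30.0
```

Request:
{"op": "play_rows", "data": {"gripper": [1,1,1], "delta_pos": [[0,0,0.15],[0,0,0.25],[0,0,0.25]], "turn": [[0,0,0],[0,0,0],[0,0,0]]}}

```text
time: 5.88
position: [0.4754, 0.0319, 0.0303]
tool_rot: [0.188, 0.982, -0.0, 0.001]
ft_force: [-1.9, 0.1, 11.3]
grip_width: 0.0278
grip_force: 29.6
```

Contact came at the predicted height of 0.030, so I'll let go and rise.

Request:
{"op": "play_rows", "data": {"gripper": [-0.2,-0.2,-0.2,-0.2,-0.2,-0.2,-1,-1], "delta_pos": [[0,0,-0.1],[0,0,-0.1],[0,0,-0.1],[0,0,-3],[0,0,-7],[0,0,-12],[0,0,-17],[0,0,-20]], "turn": [[0,0,0],[0,0,0],[0,0,0],[0,0,0],[0,0,0],[0,0,0],[0,0,0],[0,0,0]]}}

```text
time: 6.88
position: [0.4759, 0.0319, 0.2314]
tool_rot: [0.188, 0.982, 0.0, 0.002]
ft_force: [0.2, -0.2, 0.6]
grip_width: 0.0652
grip_force: 0.0
```

Run:
```python
from h import *
o=robot.get_obs();print(o['position'],o['tool_rot'],o['q'])
c=snap('scene','s3');d=snap('top','t3')
A=cv2.resize(c['color'][120:270,200:400,::-1],(800,600),interpolation=cv2.INTER_CUBIC)
cv2.imwrite('pics/s3b.png',A)
```

```text
[0.4758766  0.03186653 0.23136422] [1.87728923e-01 9.82219663e-01 3.76861012e-05 1.54362080e-03] [-1.68029687e-01  3.15569532e-01  1.78478435e+00  1.28666203e-05
  1.03815062e+00 -1.36113318e+00]
```

View pics/s3b.png

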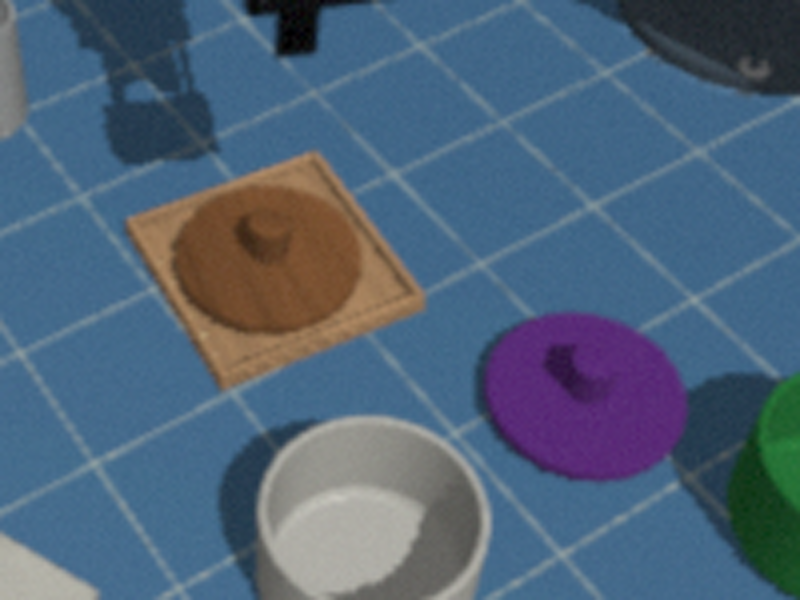

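Scene crop: the lid lies flat in the tray, knob up at (265,235). The open white jar stands at (373,500). Next is a small tilt test to learn the arm's wrist kinematics.

Request:
{"op": "play_rows", "data": {"gripper": [-1,-1,-1,-1], "delta_pos": [[0,0,0],[0,0,0],[0,0,0],[0,0,0]], "turn": [[-0.15,0.06,0],[-0.31,0.12,0],[-0.46,0.18,0],[-0.46,0.18,0]]}}

```text
time: 7.48
position: [0.4748, 0.03, 0.2269]
tool_rot: [0.185, 0.952, 0.24, -0.046]
ft_force: [-0.8, 0.1, -0.5]
grip_width: 0.0869
grip_force: 0.0
```

```bash
cat > kin.py <<'E'
import numpy as np
from scipy.spatial.transform import Rotation as Ro
from scipy.optimize import least_squares
def fk(q,p,s4):
    a1,a,b,d1,L,e=p
    R1=Ro.from_euler('z',q[0]);R2=R1*Ro.from_euler('y',q[1]);R3=R2*Ro.from_euler('y',q[2])
    R5=R3*Ro.from_euler('z',s4*q[3])*Ro.from_euler('y',q[4])
    P=R1.apply([a1,0,d1])+R2.apply([0,0,a])+R3.apply([e,0,b])+R5.apply([0,0,L])
    return P,R5*Ro.from_euler('z',q[5]+np.pi/2)
E
cat > cal.py <<'E'
from h import *; from kin import *
o=robot.get_obs();print(o['position'],o['tool_rot'],o['q'])
D=[([1.01445343,.528383601,1.43376581,0,1.18138949,-.178480347],[.23020007,.58035924,.22166575]),
([.232337871,.511435746,1.46519471,-.00088,1.1641276,-.9552],[.56117838,.24659072,.22202988]),
([.24567132,.670366542,1.57222761,-.00018,.897783575,-.9472],[.55621125,.25385381,.09639318]),
([-.168029687,.315569532,1.78478435,0,1.03815062,-1.36113],[.4758766,.03186653,.23136422]),
(o['q'],o['position'])]
for s4 in(1,-1):
    f=lambda p:np.r_[np.concatenate([fk(q,p,s4)[0]-x for q,x in D]),1e-4*(p-[0,.45,.45,.35,.25,0])]
    r=least_squares(f,[0,.45,.45,.35,.25,0]);print(s4,r.x.round(4),r.fun[:-6].round(4),(fk(o['q'],r.x,s4)[1].inv()*Ro.from_quat(o['tool_rot'])).magnitude())
E
python3 cal.py
```

```text
[0.47476983 0.02998205 0.22686595] [ 0.1851131   0.95177527  0.2402086  -0.04644145] [-0.46691858  0.3922088   1.80389864  0.46809307  1.22121625 -1.87805162]
1 [-0.0034  0.5111  0.3928  0.4788  0.5291  0.019 ] [ 0.0914 -0.0631  0.0021  0.0233 -0.1087  0.0009  0.0359 -0.1055 -0.0055
  0.0035 -0.1132 -0.0106 -0.0286 -0.0037  0.0132] 2.890488685325524e-16
-1 [ 0.0113  0.8448  0.3882 -0.4088 -0.4412  0.4317] [ 0.1037 -0.0435 -0.0069  0.0331 -0.1063 -0.0029 -0.0026 -0.1151  0.0184
 -0.0923 -0.0969  0.0354  0.0472 -0.0837 -0.044 ] 0.9361861351237409
```

```bash
sed -i "s/a1,a,b,d1,L,e=p/a1,a,b,d1,L,e,w=p/; s/\[a1,0,d1\]/[a1,w,d1]/" kin.py
sed -i "s/0,.45,.45,.35,.25,0\]/0,.45,.45,.35,.25,0,.11]/g; s/:-6/:-7/; s/(1,-1)/(1,)/; s/round(4),r.fun/tolist(),r.fun/" cal.py; python3 cal.py
```

```text
[0.47476983 0.02998205 0.22686595] [ 0.1851131   0.95177527  0.2402086  -0.04644145] [-0.46691858  0.3922088   1.80389864  0.46809307  1.22121625 -1.87805162]
1 [-3.7497476623737924e-08, 0.5879994028998351, 0.391700023931004, 0.27420157462184347, 0.3054637121596215, 0.11409926661027758, 0.11099915492998627] [-0.  0.  0. -0.  0.  0.  0. -0. -0. -0. -0. -0. -0. -0.  0.] 2.890488685325524e-16
```

```bash
cat >> kin.py <<'E'
p0=[0,.588,.3917,.2742,.3054637,.1141,.111]
lo=np.array([-3.08,-.75,.22,-1.43,0,-2.85]);hi=np.array([3.08,2.2,2.44,4.57,2.65,2.85])
def tool(G,az,pitch):
    """grasp point G, heading az, pitch = angle of tool z below horizontal; tool x 'up', returns TCP, R"""
    h=np.array([np.cos(az),np.sin(az),0]);u=np.array([0,0,1.])
    z=h*np.cos(pitch)-u*np.sin(pitch);x=u*np.cos(pitch)+h*np.sin(pitch)
    return G+.019*z,Ro.from_matrix(np.c_[x,np.cross(z,x),z])
def ik(P,R,q0):
    def f(q):
        a,b=fk(q,p0,1);return np.r_[(a-P)*5,(b.inv()*R).as_rotvec()]
    r=least_squares(f,np.clip(q0,lo+.001,hi-.001),bounds=(lo,hi));return r.x,np.abs(r.fun).max()
J=np.array([.558,.252,.08]);C=np.array([.569,-.215,0]);hg=.06
def lipG(az,th,back,zl):
    d=np.array([np.cos(az),np.sin(az),0]);u=np.array([0,0,1.])
    c=u*np.cos(th)+d*np.sin(th);l=d*np.cos(th)-u*np.sin(th)
    lip=np.array([J[0],J[1],zl])-back*d
    return lip-.032*l-(.095-hg)*c
E
cat > plan.py <<'E'
from kin import *
q0=np.array([-.467,.392,1.804,.468,1.221,-1.878])
for b in(.2,.35):
  for az in np.radians([30,60,75,90,105,120,150]):
    best=None
    for s in([-.8,.4,1.8,1.3,1.3,-2],[-.6,.6,1.8,1.5,1.5,0],[-1,.4,1.8,1,1.5,1]):
        q,e=ik(*tool(C+[0,0,hg],az,b),s)
        if best is None or e<best[1]:best=(q,e)
    q,e=best;row=[]
    qq=q
    for th in np.radians([30,60,90,115]):
        qq,e2=ik(*tool(lipG(az,th,.03,.13),az,b+th),qq);row.append((round(e2,3),*qq.round(2)))
    print(b,np.degrees(az).round(),round(e,4),q.round(2));[print('     ',*r) for r in row[::3] + row[1:2]]
E
python3 plan.py
```

```text
0.2 30.0 0.0 [-1.06  1.14  1.88  1.53  1.37 -1.45]
      0.0 -0.01 0.76 2.34 2.59 0.81 -1.54
      0.0 0.29 0.81 1.22 -0.14 1.73 1.36
      0.0 0.14 0.5 1.98 0.33 0.38 0.89
0.2 60.0 0.0 [-1.    1.15  1.51  1.06  1.6  -1.14]
      0.0 -0.27 0.73 2.11 1.55 0.81 -1.17
      0.0 0.37 0.78 1.28 -0.38 1.6 0.98
      0.0 -0.01 0.53 1.88 0.5 0.62 0.12
0.2 75.0 0.0 [-0.94  1.18  1.32  0.9   1.78 -1.07]
      0.0 -0.29 0.74 1.94 1.17 0.95 -0.99
      0.0 0.4 0.76 1.34 -0.49 1.48 0.82
      0.0 -0.04 0.57 1.79 0.47 0.76 -0.11
0.2 90.0 0.0 [-0.86  1.22  1.14  0.76  1.96 -1.05]
      0.0 -0.27 0.78 1.74 0.93 1.13 -0.91
      0.0 0.42 0.73 1.41 -0.59 1.34 0.66
      0.0 -0.05 0.61 1.69 0.42 0.91 -0.32
0.2 105.0 0.0 [-0.79  1.27  0.97  0.62  2.14 -1.09]
      0.0 -0.22 0.84 1.54 0.75 1.33 -0.89
      0.0 0.44 0.7 1.48 -0.68 1.18 0.52
      0.0 -0.03 0.65 1.57 0.36 1.04 -0.5
0.2 120.0 0.0 [-0.71  1.31  0.83  0.46  2.31 -1.18]
      0.0 -0.16 0.9 1.35 0.62 1.52 -0.92
      0.0 0.44 0.67 1.57 -0.78 1.01 0.38
      0.0 -0.01 0.7 1.46 0.3 1.17 -0.68
0.2 150.0 0.0 [-0.54  1.37  0.65 -0.02  2.49 -1.59]
  
[... 635 characters left out ...]
35 90.0 0.0 [-0.85  1.15  1.19  0.7   1.84 -1.06]
      0.0 -0.21 0.73 1.74 0.82 1.03 -0.78
      0.0 0.47 0.79 1.37 -0.69 1.45 0.72
      0.0 0.03 0.6 1.66 0.22 0.89 -0.12
0.35 105.0 0.0 [-0.78  1.2   1.03  0.55  2.02 -1.11]
      0.0 -0.18 0.78 1.56 0.67 1.22 -0.81
      0.0 0.49 0.75 1.46 -0.81 1.27 0.62
      0.0 0.03 0.63 1.58 0.2 0.98 -0.35
0.35 120.0 0.0 [-0.7   1.24  0.89  0.4   2.17 -1.22]
      0.0 -0.12 0.84 1.39 0.55 1.41 -0.88
      0.0 0.5 0.71 1.57 -0.94 1.07 0.54
      0.0 0.05 0.67 1.49 0.18 1.07 -0.56
0.35 150.0 0.0 [-0.54  1.3   0.73 -0.02  2.34 -1.59]
      0.0 0.01 0.96 1.06 0.34 1.73 -1.09
      0.0 0.45 0.64 1.78 -1.29 0.66 0.46
      0.0 0.12 0.74 1.33 0.11 1.21 -0.98
```

```bash
cat > mv.py <<'E'
from h import *; from kin import *
from scipy.spatial.transform import Slerp
def rows(targets,ns,simq=True,start=None):
    o=robot.get_obs();P0,R0=(o['position'],Ro.from_quat(o['tool_rot'])) if start is None else start
    print('meas',o['position'].round(4),'offs',((R0.inv()).apply(o['position']-P0)*100).round(2));pP,pR=P0,R0;q=o['q'];D=[];T=[];pr=0
    for (P,R),n in zip(targets,ns):
        S=Slerp([0,1],Ro.concatenate([pR,R]))
        for k in range(1,n+1):
            Pk=pP+(np.array(P)-pP)*k/n;Rk=S(k/n);qn,e=ik(Pk,Rk,q)
            pr=max(pr,(np.abs(qn-q)*8/np.array([2.79,2.79,3.14,3.14,3.14,3.14])).max());q=qn
            if e>1e-3:print('IK',e)
            D.append((R0.inv().apply(Pk-P0)*100).round(1).tolist());T.append((R0.inv()*Rk).as_rotvec().round(2).tolist())
        pP,pR=P,R
    print(D);print(T);print('speed frac',pr,q.round(2))
E
python3 - <<'E'
from mv import *
G=C+[0,0,hg]
P,R=tool(G,np.pi/2,.35);z=R.apply([0,0,1])
rows([((.569,-.36,.22),R),(P-.13*z,R)],[9,3])
E
```

```text
meas [0.4748 0.03   0.2269] offs [0. 0. 0.]
[[-2.4, -3.2, -2.0], [-4.8, -6.4, -4.0], [-7.2, -9.5, -6.0], [-9.7, -12.7, -8.0], [-12.1, -15.9, -9.9], [-14.5, -19.1, -11.9], [-16.9, -22.2, -13.9], [-19.3, -25.4, -15.9], [-21.7, -28.6, -17.9], [-22.0, -29.3, -13.7], [-22.3, -30.0, -9.4], [-22.5, -30.6, -5.2]]
[[-0.05, 0.07, 0.13], [-0.1, 0.14, 0.25], [-0.14, 0.21, 0.38], [-0.19, 0.28, 0.5], [-0.24, 0.35, 0.63], [-0.29, 0.43, 0.75], [-0.33, 0.5, 0.88], [-0.38, 0.57, 1.01], [-0.43, 0.64, 1.13], [-0.43, 0.64, 1.13], [-0.43, 0.64, 1.13], [-0.43, 0.64, 1.13]]
speed frac 0.5005936986859383 [-0.95  1.18  0.92  0.67  2.08 -0.96]
```

Request:
{"op": "play_rows", "data": {"gripper": [-1,-1,-1,-1,-1,-1,-1,-1,-1,-1,-1,-1], "delta_pos": [[-2.4,-3.2,-2.0],[-4.8,-6.4,-4.0],[-7.2,-9.5,-6.0],[-9.7,-12.7,-8.0],[-12.1,-15.9,-9.9],[-14.5,-19.1,-11.9],[-16.9,-22.2,-13.9],[-19.3,-25.4,-15.9],[-21.7,-28.6,-17.9],[-22.0,-29.3,-13.7],[-22.3,-30.0,-9.4],[-22.5,-30.6,-5.2]], "turn": [[-0.05,0.07,0.13],[-0.1,0.14,0.25],[-0.14,0.21,0.38],[-0.19,0.28,0.5],[-0.24,0.35,0.63],[-0.29,0.43,0.75],[-0.33,0.5,0.88],[-0.38,0.57,1.01],[-0.43,0.64,1.13],[-0.43,0.64,1.13],[-0.43,0.64,1.13],[-0.43,0.64,1.13]]}}

```text
time: 8.98
position: [0.5721, -0.314, 0.0985]
tool_rot: [0.577, 0.582, 0.404, -0.407]
ft_force: [0.8, -0.3, -0.4]
grip_width: 0.0873
grip_force: 0.0
```

Request:
{"op": "play_rows", "data": {"gripper": [-1,-1], "delta_pos": [[0,0,0],[0,0,0]], "turn": [[0,0,0],[0,0,0]]}}

```text
time: 9.22
position: [0.5725, -0.3159, 0.102]
tool_rot: [0.576, 0.583, 0.405, -0.405]
ft_force: [-0.1, -0.7, 0.4]
grip_width: 0.0869
grip_force: 0.0
```

Run:
```python
from mv import *
print(robot.get_obs()['q'].round(3))
w=snap('wrist','w4')
im=cv2.resize(w['color'][:,:,::-1].copy(),None,fx=1.5,fy=1.5)
th=np.linspace(0,6.28,120)
for r,z in((.032,.095),(.032,0.)):
    for q in proj(w,np.c_[C[0]+r*np.cos(th),C[1]+r*np.sin(th),0*th+z]): cv2.circle(im,tuple(int(x*1.5) for x in q),1,(0,255,0),-1)
cv2.imwrite('pics/w4b.png',im)
P,R=tool(C+[0,0,hg],np.pi/2,.35);rows([(P,R)],[5])
```

```text
[-0.943  1.175  0.918  0.678  2.084 -0.959]
meas [ 0.5726 -0.3168  0.1026] offs [0. 0. 0.]
[[-0.1, -0.1, 2.6], [-0.2, -0.1, 5.2], [-0.3, -0.2, 7.8], [-0.4, -0.2, 10.3], [-0.5, -0.3, 12.9]]
[[-0.0, 0.0, 0.0], [-0.0, 0.0, 0.0], [-0.0, 0.0, 0.01], [-0.0, 0.0, 0.01], [-0.0, 0.0, 0.01]]
speed frac 0.1577217294596499 [-0.85  1.15  1.19  0.7   1.84 -1.06]
```

View pics/w4b.png

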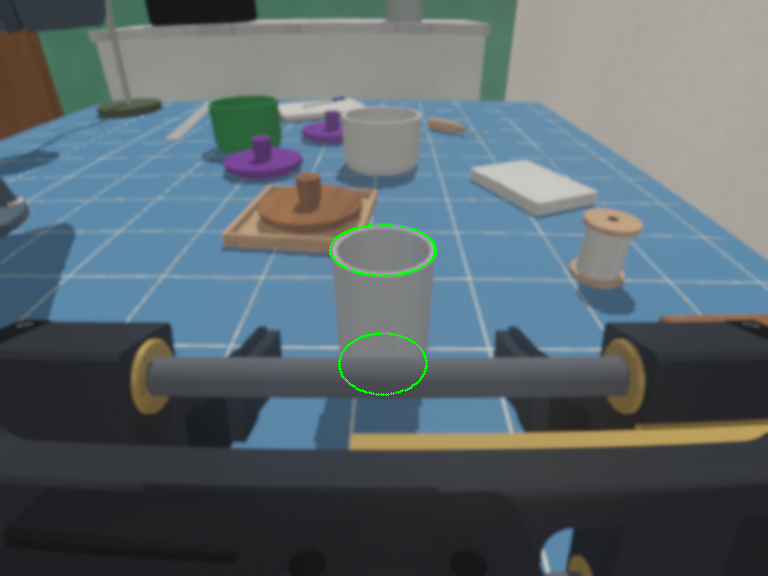

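The cup's projected rim at (383,250) coincides with the real rim, centred between the fingers. I'll advance and grip.

Request:
{"op": "play_rows", "data": {"gripper": [-1,-1,-1,-1,-1,-1,-1,-1], "delta_pos": [[-0.1,-0.1,2.2],[-0.2,-0.1,4.4],[-0.3,-0.2,6.6],[-0.4,-0.2,8.8],[-0.5,-0.3,11],[-0.5,-0.3,12.4],[-0.5,-0.3,12.9],[-0.5,-0.3,12.9]], "turn": [[0,0,0],[0,0,0],[0,0,0],[0,0,0],[0,0,0],[0,0,0],[0,0,0],[0,0,0]]}}

```text
time: 10.28
position: [0.5684, -0.1973, 0.0526]
tool_rot: [0.576, 0.583, 0.406, -0.405]
ft_force: [0.2, 0.4, 0.1]
grip_width: 0.0871
grip_force: 0.0
```

Request:
{"op": "play_rows", "data": {"gripper": [1,1,1,1], "delta_pos": [[0,0,0],[0,0,0],[0,0,0],[0,0,0]], "turn": [[0,0,0],[0,0,0],[0,0,0],[0,0,0]], "squeeze": 25}}

```text
time: 10.78
position: [0.5682, -0.1971, 0.0521]
tool_rot: [0.576, 0.582, 0.406, -0.405]
ft_force: [0.2, -0.7, 0.8]
grip_width: 0.062
grip_force: 24.9
```

```bash
cat > pour.py <<'E'
from mv import *
az=np.pi/2;b=.35
o=robot.get_obs();np.save('grasp.npy',np.r_[o['position'],o['tool_rot']]);print(o['q'].round(2),o['tool_rot'])
P0=o['position']
# lift 17cm, carry to pre-pour (theta=0.5)
R=Ro.from_quat(o['tool_rot'])
Pp,Rp=tool(lipG(az,.5,.03,.16),az,b+.5)
rows([(P0+[0,0,.16],R),(Pp-[0,.12,-.06],Ro.from_matrix(tool(P0,az,b)[1].as_matrix())),],[5,7])
E
python3 pour.py
```

```text
[-0.85  1.16  1.19  0.69  1.85 -1.07] [ 0.5762147   0.5821454   0.40603062 -0.40524375]
meas [ 0.5682 -0.1971  0.0521] offs [0. 0. 0.]
[[3.0, 0.0, -1.1], [6.0, 0.0, -2.2], [9.0, 0.1, -3.3], [12.0, 0.1, -4.4], [15.0, 0.1, -5.5], [16.0, -0.0, -1.8], [17.1, -0.2, 1.9], [18.1, -0.3, 5.6], [19.1, -0.4, 9.3], [20.1, -0.5, 13.0], [21.1, -0.7, 16.7], [22.1, -0.8, 20.3]]
[[0.0, 0.0, 0.0], [0.0, 0.0, 0.0], [0.0, 0.0, 0.0], [0.0, 0.0, 0.0], [0.0, 0.0, 0.0], [-0.0, -0.0, 0.0], [-0.0, -0.0, 0.0], [-0.0, -0.0, 0.0], [-0.0, -0.0, 0.0], [-0.0, -0.0, 0.01], [-0.0, -0.0, 0.01], [-0.0, -0.0, 0.01]]
speed frac 0.19966227958255564 [-0.56  0.83  1.64  0.92  1.61 -1.01]
```

Request:
{"op": "play_rows", "data": {"gripper": [1,1,1,1,1,1,1,1,1,1,1,1], "delta_pos": [[2,0,-0.7],[5,0,-1.9],[9,0.1,-3.3],[13,0.1,-4.7],[15.0,0.1,-5.0],[16.0,0,-1.8],[17.1,-0.2,1.9],[18.1,-0.3,5.6],[19.1,-0.4,9.3],[20.1,-0.5,13.0],[21.1,-0.7,16.7],[22.1,-0.8,20.3]], "turn": [[0,0,0],[0,0,0],[0,0,0],[0,0,0],[0,0,0],[0,0,0],[0,0,0],[0,0,0],[0,0,0],[0,0,0],[0,0,0],[0,0,0]], "squeeze": 35}}

```text
time: 12.28
position: [0.557, 0.071, 0.19]
tool_rot: [0.576, 0.582, 0.405, -0.406]
ft_force: [-0.1, -0.0, -2.5]
grip_width: 0.062
grip_force: 34.9
```

Request:
{"op": "play_rows", "data": {"gripper": [1,1], "delta_pos": [[0,0,0],[0,0,0]], "turn": [[0,0,0],[0,0,0]]}}

```text
time: 12.52
position: [0.5576, 0.0693, 0.1902]
tool_rot: [0.576, 0.582, 0.406, -0.405]
ft_force: [1.5, -0.6, -2.8]
grip_width: 0.062
grip_force: 34.9
```

Run:
```python
from mv import *
import kin; kin.hg=.0586
o=robot.get_obs();print(o['grip_width'],o['grip_force'],o['ft_force'])
az=np.pi/2;b=.35;c=snap('scene','s5');im=cv2.resize(c['color'][:,:,::-1].copy(),None,fx=1.5,fy=1.5)
th=np.linspace(0,6.28,150)
for z,r in((.08,.062),(0,.056)):
    for q in proj(c,np.c_[J[0]+r*np.cos(th),J[1]+r*np.sin(th),0*th+z]): cv2.circle(im,tuple(int((x+.5)*1.5) for x in q),1,(0,255,0),-1)
G=o['position']-.019*Ro.from_quat(o['tool_rot']).apply([0,0,1])
for z in(.095-.0586,-.0586):
    for q in proj(c,np.c_[G[0]+.032*np.cos(th),G[1]+.032*np.sin(th),0*th+G[2]+z]): cv2.circle(im,tuple(int((x+.5)*1.5) for x in q),1,(0,0,255),-1)
cv2.imwrite('pics/s5b.png',im)
zl=lambda t:.08+.018+.032/np.tan(max(t,.7))
T=[];ths=[.3,.6,.8,.9]
for t,back,z in((.3,.04,.19),(.6,.035,.16),(.85,.03,.14)): T.append(tool(lipG(az,t,back,z),az,b+t))
rows(T,[6,3,3])
```

```text
0.061992011784243614 34.88274020259719 [ 1.54240716 -0.5714417  -2.82547797]
meas [0.5579 0.0687 0.1902] offs [0. 0. 0.]
[[0.1, 0.0, 2.0], [0.2, 0.0, 4.1], [0.3, 0.0, 6.1], [0.4, 0.0, 8.2], [0.4, 0.0, 10.2], [0.5, 0.1, 12.3], [-0.2, 0.1, 12.4], [-0.9, 0.0, 12.4], [-1.6, 0.0, 12.5], [-1.9, 0.0, 12.6], [-2.2, 0.0, 12.7], [-2.6, 0.0, 12.8]]
[[-0.0, -0.05, 0.0], [-0.0, -0.1, 0.0], [-0.0, -0.15, 0.0], [-0.0, -0.2, 0.01], [-0.0, -0.25, 0.01], [-0.0, -0.3, 0.01], [-0.0, -0.4, 0.01], [-0.0, -0.5, 0.01], [-0.0, -0.6, 0.01], [-0.0, -0.68, 0.01], [-0.0, -0.77, 0.01], [-0.0, -0.85, 0.01]]
speed frac 0.25613325276720744 [-0.07  0.61  1.7   0.47  0.92 -0.38]
```

View pics/s5b.png

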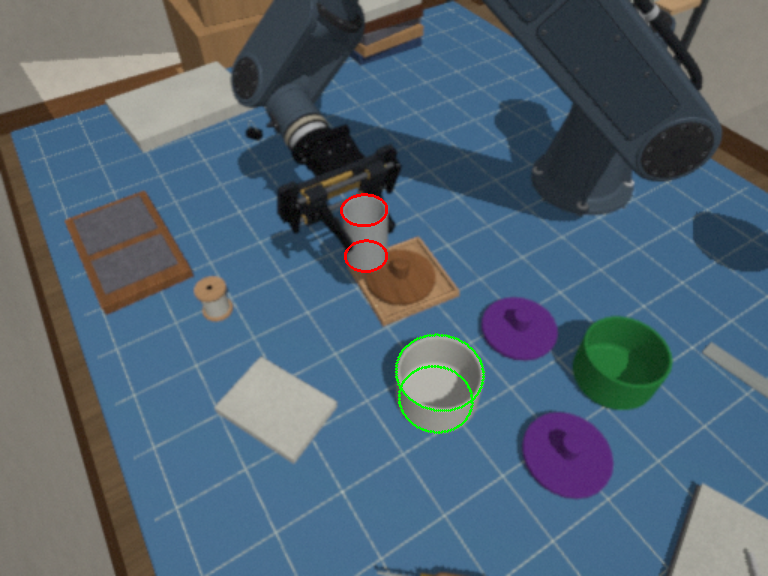

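The jar outline (440,370) and the held cup (365,230) match the model. I'll move to the pre-pour pose.

Request:
{"op": "play_rows", "data": {"gripper": [1,1,1,1,1,1,1,1,1,1,1,1], "delta_pos": [[0.1,0.0,2.0],[0.2,0.0,4.1],[0.3,0.0,6.1],[0.4,0.0,8.2],[0.4,0.0,10.2],[0.5,0.1,12.3],[-0.2,0.1,12.4],[-0.9,0.0,12.4],[-1.6,0.0,12.5],[-1.9,0.0,12.6],[-2.2,0.0,12.7],[-2.6,0.0,12.8]], "turn": [[0,-0.05,0],[0,-0.1,0],[0,-0.15,0],[0,-0.2,0.01],[0,-0.25,0.01],[0,-0.3,0.01],[0,-0.4,0.01],[0,-0.5,0.01],[0,-0.6,0.01],[0,-0.68,0.01],[0,-0.77,0.01],[0,-0.85,0.01]]}}

```text
time: 14.08
position: [0.5576, 0.1799, 0.1226]
tool_rot: [0.696, 0.694, 0.13, -0.131]
ft_force: [-0.9, -0.3, -2.6]
grip_width: 0.0623
grip_force: 34.9
```

Run:
```python
from mv import *
import kin; kin.hg=.0586
az=np.pi/2;b=.35;z=robot.get_obs();Z=Ro.from_quat(z['tool_rot']).apply([0,0,1]);print('pitch-b',np.arctan2(-Z[2],Z[1])-b)
T=[tool(lipG(az,t,.03,z),az,b+t) for t,z in((1.1,.125),(1.35,.115),(1.6,.108),(1.85,.105),(2.05,.104))]
rows(T,[4,4,4,4,4])
```

```text
pitch-b 0.8504133125363359
meas [0.5576 0.1799 0.1226] offs [0. 0. 0.]
[[-0.1, 0.0, 0.1], [-0.2, 0.0, 0.2], [-0.3, 0.0, 0.2], [-0.4, 0.0, 0.3], [-0.4, 0.0, 0.3], [-0.4, 0.0, 0.3], [-0.4, 0.0, 0.2], [-0.4, 0.0, 0.2], [-0.3, 0.0, 0.1], [-0.2, 0.0, 0.1], [-0.1, 0.0, -0.0], [-0.0, 0.0, -0.1], [0.2, 0.0, -0.2], [0.4, 0.0, -0.3], [0.5, 0.0, -0.4], [0.7, 0.0, -0.6], [0.9, 0.0, -0.6], [1.1, 0.0, -0.7], [1.3, 0.0, -0.8], [1.5, 0.0, -0.9]]
[[-0.0, -0.06, -0.0], [-0.0, -0.12, -0.0], [-0.0, -0.19, -0.0], [-0.0, -0.25, -0.0], [-0.0, -0.31, -0.0], [-0.0, -0.37, -0.0], [-0.0, -0.44, -0.0], [-0.0, -0.5, -0.0], [-0.0, -0.56, -0.0], [-0.0, -0.62, -0.0], [-0.0, -0.69, -0.0], [-0.0, -0.75, -0.0], [-0.0, -0.81, -0.0], [-0.0, -0.87, -0.0], [-0.0, -0.94, -0.0], [-0.0, -1.0, -0.0], [-0.0, -1.05, -0.0], [-0.0, -1.1, -0.0], [-0.0, -1.15, -0.0], [-0.0, -1.2, -0.0]]
speed frac 0.21864791796772162 [ 0.48  0.84  1.36 -0.72  1.45  0.77]
```

Request:
{"op": "play_rows", "data": {"gripper": [1,1,1,1,1,1,1,1,1,1,1,1], "delta_pos": [[-0.1,0.0,0.1],[-0.2,0.0,0.2],[-0.3,0.0,0.2],[-0.4,0.0,0.3],[-0.4,0.0,0.3],[-0.4,0.0,0.3],[-0.4,0.0,0.2],[-0.4,0.0,0.2],[-0.3,0.0,0.1],[-0.2,0.0,0.1],[-0.1,0.0,0],[0,0.0,-0.1]], "turn": [[0,-0.06,0],[0,-0.12,0],[0,-0.19,0],[0,-0.25,0],[0,-0.31,0],[0,-0.37,0],[0,-0.44,0],[0,-0.5,0],[0,-0.56,0],[0,-0.62,0],[0,-0.69,0],[0,-0.75,0]]}}

```text
time: 15.58
position: [0.5572, 0.1797, 0.1231]
tool_rot: [0.696, 0.693, -0.134, 0.132]
ft_force: [-0.3, -0.8, -2.6]
grip_width: 0.062
grip_force: 34.9
```

Run:
```python
from mv import *
import kin; kin.hg=.0586
snap('top','t6');snap('scene','s6')
az=np.pi/2;b=.35;o=robot.get_obs();Z=Ro.from_quat(o['tool_rot']).apply([0,0,1]);print('th',np.arctan2(-Z[2],Z[1])-b,o['ft_force'])
T=[tool(lipG(az,t,.03,z),az,b+t) for t,z in((1.85,.105),(2.1,.104))]
rows(T,[4,4])
```

```text
th 1.597968754136589 [-0.24021428  0.89307492 -1.91442333]
meas [0.557  0.1809 0.1225] offs [0. 0. 0.]
[[0.0, 0.0, -0.2], [0.0, 0.0, -0.4], [0.0, 0.1, -0.7], [0.1, 0.1, -0.9], [0.2, 0.1, -1.1], [0.3, 0.1, -1.4], [0.4, 0.1, -1.6], [0.5, 0.1, -1.8]]
[[-0.0, -0.06, 0.0], [-0.0, -0.13, 0.0], [-0.0, -0.19, 0.0], [-0.0, -0.25, 0.0], [-0.0, -0.31, 0.0], [-0.0, -0.38, 0.0], [-0.0, -0.44, 0.0], [-0.0, -0.5, 0.0]]
speed frac 0.13512196036438953 [ 0.5   0.86  1.34 -0.75  1.49  0.78]
```

Request:
{"op": "play_rows", "data": {"gripper": [1,1,1,1,1,1,1,1,1,1,1,1], "delta_pos": [[0,0,-0.2],[0,0,-0.4],[0,0.1,-0.7],[0.1,0.1,-0.9],[0.2,0.1,-1.1],[0.3,0.1,-1.4],[0.4,0.1,-1.6],[0.5,0.1,-1.8],[0.5,0.1,-1.8],[0.5,0.1,-1.8],[0.5,0.1,-1.8],[0.5,0.1,-1.8]], "turn": [[0,-0.06,0],[0,-0.13,0],[0,-0.19,0],[0,-0.25,0],[0,-0.31,0],[0,-0.38,0],[0,-0.44,0],[0,-0.5,0],[0,-0.5,0],[0,-0.5,0],[0,-0.5,0],[0,-0.5,0]]}}

```text
time: 17.18
position: [0.5583, 0.1914, 0.1385]
tool_rot: [0.64, 0.64, -0.301, 0.3]
ft_force: [0.3, 0.6, -1.9]
grip_width: 0.0624
grip_force: 34.9
```

Run:
```python
from mv import *
a=snap('scene','s7');b=snap('top','t7')
A=cv2.resize(a['color'][190:310,220:380,::-1],(400,300),interpolation=cv2.INTER_CUBIC)
B=cv2.resize(b['color'][130:250,130:290,::-1],(400,300),interpolation=cv2.INTER_CUBIC)
cv2.imwrite('pics/p7.png',np.hstack([A,B]));print(robot.get_obs()['ft_force'])
```

```text
[ 0.44164706 -0.21618091 -1.26719085]
```

View pics/p7.png

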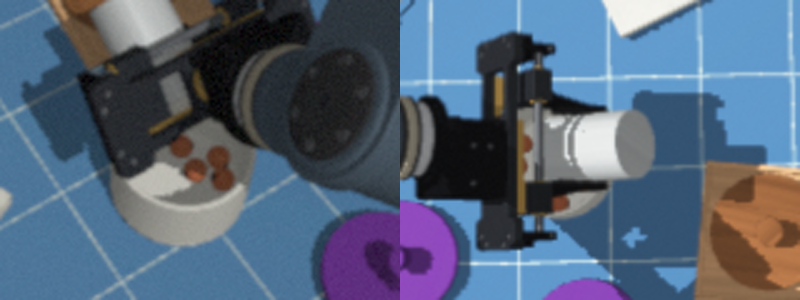

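The scene crop shows five beads in the jar around (205,165), with a sixth possibly hidden by the hand. I'll tip the cup back clear of the jar and count.

Run:
```python
from mv import *
import kin; kin.hg=.0586
az=np.pi/2;b=.35
T=[tool(lipG(az,1.9,.03,.14),az,b+1.9),tool(lipG(az,1.0,.05,.19),az,b+1.0),tool(np.array([.558,.051,.197]),az,b)]
rows(T,[2,6,7])
```

```text
meas [0.5583 0.1916 0.1383] offs [0. 0. 0.]
[[-1.3, -0.0, -0.7], [-2.6, -0.0, -1.4], [-3.0, -0.0, -1.2], [-3.5, -0.0, -0.9], [-3.9, -0.0, -0.7], [-4.4, -0.0, -0.5], [-4.8, -0.0, -0.2], [-5.2, -0.0, -0.0], [-6.2, -0.0, 0.9], [-7.1, -0.0, 1.7], [-8.1, -0.0, 2.6], [-9.0, -0.0, 3.5], [-10.0, -0.0, 4.4], [-10.9, -0.0, 5.2], [-11.9, -0.0, 6.1]]
[[-0.0, 0.1, 0.0], [-0.0, 0.2, 0.0], [-0.0, 0.35, 0.0], [-0.0, 0.5, 0.0], [-0.0, 0.65, 0.0], [-0.0, 0.8, 0.0], [-0.0, 0.95, 0.0], [-0.0, 1.1, 0.0], [-0.0, 1.24, -0.0], [-0.0, 1.38, -0.0], [-0.0, 1.53, -0.0], [-0.0, 1.67, -0.0], [-0.0, 1.81, -0.0], [-0.0, 1.96, -0.0], [-0.0, 2.1, -0.0]]
speed frac 0.4729610881630435 [-0.56  0.83  1.64  0.92  1.61 -1.01]
```

Request:
{"op": "play_rows", "data": {"gripper": [1,1,1,1,1,1,1,1,1,1,1,1], "delta_pos": [[-1.3,0,-0.7],[-2.6,0,-1.4],[-3.0,0,-1.2],[-3.5,0,-0.9],[-3.9,0,-0.7],[-4.4,0,-0.5],[-4.8,0,-0.2],[-5.2,0,0],[-6.2,0,0.9],[-7.1,0,1.7],[-8.1,0,2.6],[-9.0,0,3.5]], "turn": [[0,0.1,0],[0,0.2,0],[0,0.35,0],[0,0.5,0],[0,0.65,0],[0,0.8,0],[0,0.95,0],[0,1.1,0],[0,1.24,0],[0,1.38,0],[0,1.53,0],[0,1.67,0]]}}

```text
time: 18.77
position: [0.5583, 0.1061, 0.1856]
tool_rot: [0.652, 0.652, 0.274, -0.274]
ft_force: [-0.4, 0.3, -1.9]
grip_width: 0.0617
grip_force: 34.9
```

Run:
```python
from mv import *
az=np.pi/2;b=.35
a=snap('scene','s8');t=snap('top','t8')
A=cv2.resize(a['color'][190:310,220:380,::-1],(400,300),interpolation=cv2.INTER_CUBIC)
B=cv2.resize(t['color'][130:250,130:290,::-1],(400,300),interpolation=cv2.INTER_CUBIC)
cv2.imwrite('pics/p8.png',np.hstack([A,B]))
g=np.load('grasp.npy');Rg=Ro.from_quat(g[3:]);P=g[:3]
rows([(np.array([.558,-.02,.20]),Rg),(P+[0,0,.1],Rg),(P+[0,0,.02],Rg)],[4,5,3])
```

```text
meas [0.5586 0.1035 0.183 ] offs [0. 0. 0.]
[[-1.9, -0.0, -2.5], [-3.7, -0.0, -5.0], [-5.6, -0.0, -7.5], [-7.5, -0.0, -10.0], [-10.6, 0.2, -11.8], [-13.8, 0.4, -13.7], [-17.0, 0.7, -15.5], [-20.1, 0.9, -17.4], [-23.3, 1.1, -19.2], [-25.2, 1.1, -17.3], [-27.1, 1.1, -15.5], [-29.0, 1.2, -13.6]]
[[0.0, 0.11, -0.0], [0.0, 0.22, -0.01], [0.0, 0.32, -0.01], [0.0, 0.43, -0.01], [0.0, 0.43, -0.01], [0.0, 0.43, -0.01], [0.0, 0.43, -0.01], [0.0, 0.43, -0.01], [0.0, 0.43, -0.01], [0.0, 0.43, -0.01], [0.0, 0.43, -0.01], [0.0, 0.43, -0.01]]
speed frac 0.2898996623360738 [-0.85  1.13  1.2   0.7   1.86 -1.05]
```

View pics/p8.png

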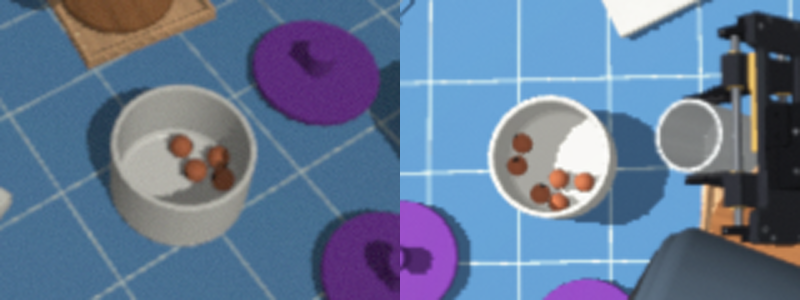

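The top view shows all six beads in the jar, around (517–583, 143–201), and the cup is empty. I'll take the cup back to its place.

Request:
{"op": "play_rows", "data": {"gripper": [1,1,1,1,1,1,1,1,1,1,1,1], "delta_pos": [[-1.9,0,-2.5],[-3.7,0,-5.0],[-5.6,0,-7.5],[-7.5,0,-10.0],[-10.6,0.2,-11.8],[-13.8,0.4,-13.7],[-17.0,0.7,-15.5],[-20.1,0.9,-17.4],[-23.3,1.1,-19.2],[-25.2,1.1,-17.3],[-27.1,1.1,-15.5],[-29.0,1.2,-13.6]], "turn": [[0,0.11,0],[0,0.22,-0.01],[0,0.32,-0.01],[0,0.43,-0.01],[0,0.43,-0.01],[0,0.43,-0.01],[0,0.43,-0.01],[0,0.43,-0.01],[0,0.43,-0.01],[0,0.43,-0.01],[0,0.43,-0.01],[0,0.43,-0.01]]}}

```text
time: 20.38
position: [0.5699, -0.1915, 0.0727]
tool_rot: [0.576, 0.583, 0.405, -0.405]
ft_force: [0.4, -0.2, -1.6]
grip_width: 0.0619
grip_force: 34.9
```

Request:
{"op": "play_rows", "data": {"gripper": [1,1,1], "delta_pos": [[0,0,0],[0,0,0],[0,0,0]], "turn": [[0,0,0],[0,0,0],[0,0,0]]}}

```text
time: 20.75
position: [0.5705, -0.1931, 0.0752]
tool_rot: [0.576, 0.583, 0.406, -0.404]
ft_force: [0.2, -0.4, -0.5]
grip_width: 0.0619
grip_force: 34.9
```

Run:
```python
from mv import *
g=np.load('grasp.npy');Rg=Ro.from_quat(g[3:]);P=g[:3];o=robot.get_obs()
print((Ro.from_quat(o['tool_rot']).inv()*Rg).as_rotvec(),P)
rows([(P+[0,0,.003],Rg),(P,Rg)],[4,2])
```

```text
[0.00101374 0.00126695 0.00218491] [ 0.56820528 -0.19709626  0.05208915]
meas [ 0.5705 -0.1931  0.0752] offs [0. 0. 0.]
[[-0.5, -0.1, 0.1], [-1.0, -0.1, 0.2], [-1.5, -0.2, 0.2], [-2.0, -0.2, 0.3], [-2.2, -0.3, 0.4], [-2.3, -0.3, 0.4]]
[[0.0, 0.0, 0.0], [0.0, 0.0, 0.0], [0.0, 0.0, 0.0], [0.0, 0.0, 0.0], [0.0, 0.0, 0.0], [0.0, 0.0, 0.0]]
speed frac 0.022432366371119013 [-0.85  1.16  1.19  0.69  1.85 -1.07]
```

Request:
{"op": "play_rows", "data": {"gripper": [1,1,1,1,1,1,1], "delta_pos": [[-0.5,-0.1,0.1],[-1.0,-0.1,0.2],[-1.5,-0.2,0.2],[-1.9,-0.2,0.3],[-2.1,-0.3,0.4],[-2.2,-0.3,0.4],[-2.2,-0.3,0.4]], "turn": [[0,0,0],[0,0,0],[0,0,0],[0,0,0],[0,0,0],[0,0,0],[0,0,0]]}}

```text
time: 21.62
position: [0.5671, -0.1967, 0.0521]
tool_rot: [0.576, 0.582, 0.407, -0.405]
ft_force: [-0.5, 0.2, -0.5]
grip_width: 0.0622
grip_force: 34.9
```

Request:
{"op": "play_rows", "data": {"gripper": [1,1,1], "delta_pos": [[-0.1,0,0],[-0.1,0,0],[-0.1,0,0]], "turn": [[0,0,0],[0,0,0],[0,0,0]]}}

```text
time: 22.0
position: [0.5671, -0.1968, 0.0521]
tool_rot: [0.576, 0.582, 0.407, -0.406]
ft_force: [-0.6, 2.0, 5.5]
grip_width: 0.062
grip_force: 34.9
```

Firm contact (5.5 N), so I'll release, back off along the tool and rise.

Request:
{"op": "play_rows", "data": {"gripper": [-1,-1,-1,-1,-1,-1,-1,-1,-1,-1,-1], "delta_pos": [[0.1,0,0],[0.1,0,0],[0.1,0,0],[0.1,0,0],[0.1,0,-1],[0.1,0,-3.5],[0.1,0,-7],[0.1,0,-11],[0.1,0,-15],[4,0,-17],[6,0,-17]], "turn": [[0,0,0],[0,0,0],[0,0,0],[0,0,0],[0,0,0],[0,0,0],[0,0,0],[0,0,0],[0,0,0],[0,0,0],[0,0,0]]}}

```text
time: 23.38
position: [0.5673, -0.3387, 0.1675]
tool_rot: [0.577, 0.583, 0.407, -0.402]
ft_force: [0.6, -0.9, 0.2]
grip_width: 0.0872
grip_force: 0.0
```

Run:
```python
from mv import *
a=snap('scene','s9')
cv2.imwrite('pics/p9.png',cv2.resize(a['color'][50:330,50:430,::-1],(760,560),interpolation=cv2.INTER_CUBIC))
```

```text
(no output)
```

View pics/p9.png

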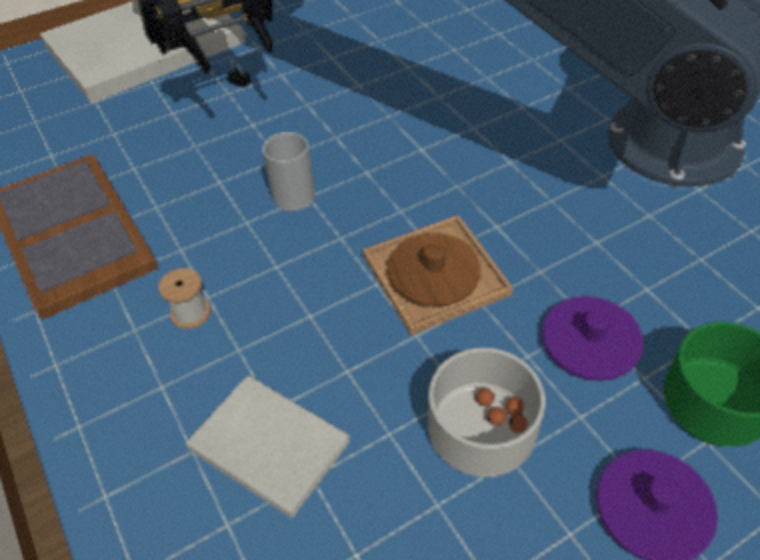

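The cup stands upright at (290,172), the lid is in the tray at (432,268), the beads are in the jar at (485,410), and the gripper is clear.

```bash
python3 -c "
from rig import robot
print(robot.hand_in())"
```

```text
the job is handed in; nothing more can be done
None
```

The job is handed in (no verdict came back): lid flat in the tray, six beads counted in the jar, empty cup upright on the table, and the jar, spool and booklets not visibly moved.

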